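# Press home a pacifier clip's cap and put the clip with its pacifier

### The arm

A 7-joint arm with a two-finger parallel gripper is mounted at the origin on the work surface. World frame = base frame: x ahead of the robot, y to its left, z up, the work surface at z = 0. Lengths are in m, angles in rad, forces in N, time in s.
With the tool pointing down it reaches from about 0.4 to 0.875 m from the base axis. Payload 4.4 kg.
Tool frame: the origin (TCP) lies midway between the tips of the shut fingers; the grasp point (between the pads) lies 19 mm behind it; z points along the fingers, y is the line along which they close (so a half turn about z gives the same grasp; the last joint's range is limited). The gripper opens to 85 mm and grips with 20 to 120 N. Pads are 22 mm wide; open, the fingers measure 114 mm over their backs; the gripper's body (76 mm by 85 mm) begins 54 mm behind the grasp point. The pads swing forward as they close: fully open they stand 13 mm farther back than shut.
Start: joints at [-1.24, 0.628, 0.038, 1.517, -0.027, 0.996, -0.02], TCP at [0.251, 0.6, 0.231] pointing down, gripper open.
Joint ranges: [-3.06, 3.06], [-0.37, 2.12], [-1.25, 1.32], [0.18, 2.47], [-1.1, 4.24], [0.23, 1.98], [-2.94, 2.94]. Speed limits (rad/s): [2.57, 2.57, 3.14, 3.14, 3.14, 3.14, 3.14].

### API

Orientations are given as a unit quaternion [w, x, y, z].
In Python, from station import sensors, imaging, ticket gives the robot as it stands.
- The arm moves only by the shell command python3 -m crank 'ROWS' [OPENING]. ROWS is text: rows parted by semicolons, each of 4 numbers parted by spaces: the shift along the tool's x, y, z as a fraction of full scale, then the turn about the tool's z as a fraction of full scale. In form: tx ty tz twist; .... A call has 1 to 20 rows; each row shifts and turns the commanded pose from where the row before left it, along the tool's axes as they then stand; what a row does not reach is not made up. Full scale, the value 1, is 0.02 m for a shift and 0.12 rad for a turn. A row lasts 1/8 s, in which the tool goes at most 62.5 mm and 10.7 degrees, less where a joint would pass 70% of its speed; a pose out of reach is approached as far as the arm can. A call with a number of a shift or a turn outside -1 to 1 is refused whole. A call with a gripper value outside its range is refused whole. OPENING is the finger opening in mm, from 0 to 85.4, set as the call begins (- or left out, the last holds). The fingers move at their own pace and stop on an object; the grip force is fixed at half the most. Time passes only in rows, so rows that do not move let the fingers close. It gives the time, the measured TCP pose, the force, the opening and the grip force at its end, in the units of the state.
- sensors.get_state(): the state, without advancing time (a new reading comes with each control period).
- imaging.get_image(name): name is "scene" or "side" or "wrist"; returns the picture (480x640x3 uint8, blue, green, red); there is no depth.
- imaging.camera_model(name): a dict with "K" (3x3 intrinsics, pixels), "T" (4x4, takes a point from camera to world coordinates). Camera axes: x right, y up, looking along -z (the intrinsics and any distortion apply to the point x, -y, -z); pixel columns grow to the right and rows downward; lengths in m; the calibration is good to about 2 mm. A picture is of the moment at which its call begins: read the wrist's pose just before it. camera_model takes no time and is no camera call; for the wrist camera it gives the pose at the moment of the call.
- ticket.close_job(): hands the job in; it is judged then, once.
The state is a dict: "time": time; "joint_positions": joint angles; "dq": joint speeds; "joint_efforts": joint torques, N m; "tool_pos": TCP position; "tool_rot": TCP orientation; "contact_force": force on the tool from outside, world axes, zero at the start; "moment": the same for the moment, N m; "finger_gap": finger opening in m; "grip_force": force on a finger pad.
Only numpy, scipy, OpenCV 4.12 (cv2) and the standard library are available. Lean on these libraries where they do the work, as an engineer would, in place of code of your own. Each camera call takes 0.05 s, during which the arm holds its last target. There are 200 camera calls.

### The job

Pull the snap press's lever down until the cream cap is fully home in the terracotta clip, without crushing the clip, then ease the lever slowly all the way back up under control, never letting it fly back. Then take the clip out from under the raised jaw and set it down flat, cap up, in the tray compartment of the pacifier of the same colour, leaving the pacifiers, the cup and the tin where they are.

Things in the scene. Friction and masses are not known exactly. Their poses are not given: they have to be found in the camera images.
- press: white bench snap press, fixed; base plate 100 x 215 x 15 mm. Origin on the dresser straight below the ram; x away from the robot, y towards the pivot column (y +60 to +96 mm), z up. Steel anvil 40 x 20 mm (x, y), top 50 mm above the dresser. The raised lever's white jaw hangs over the anvil from x -15 to +15 mm, its ram nose 22 to 33 mm above the cap.
- lever (a joint): angle of the press's lever, rad: 0 = raised fully home, as its spring holds it; it grows as the handle is pulled down, the nose meets the cap somewhere from 0.30 to 0.46 (its screw setting differs each time and is not measured), and the cap is home about 0.05 later. The spring takes 2 to 6 N at the handle. Hinge along the press's x axis.
- lever_grip (a point): point to pinch on the lever's black round handle bar: 16 mm thick, level, along the press's x axis, 80 mm long. The bar ends 30 mm nearer the robot; the 12 mm steel arm joins it 50 mm farther along +x. About 208 mm above the dresser at rest, 98 mm when pressed.
- lever_pivot (a point): the lever's hinge axis, in the ram's plane (press x = 0, y = 78 mm, 68 mm above the dresser); the handle bar's line runs on an arc of radius 240 mm about it.
- ram: steel ram under the lever's jaw: an 18 mm holder, cushioned (gives up to 2 mm from 18 N on), carrying a 12 mm round nose whose tip is screwed out 0 to 10 mm below this origin, differently each time.
- clip: terracotta wooden pacifier clip bar 56 x 24 x 16 mm (x, y, z), 40 g, lying loose on the anvil, its front end standing out towards the robot, clear of the jaw. Origin: centre of its underside. A pale dot 16 mm from the centre towards -x marks the part to pinch across y; the cap is 12 mm from the centre towards +x.
- cap_top (a point): centre of the top face of the cream snap cap, an 18 mm disc in the clip: up to 22 mm above the clip's origin at the start (6 mm proud of the clip), 18 mm when fully home (2 mm proud). It takes about 12 N on the cap to drive it in; then it stops hard and stays; over 50 N crushes the clip.
- cup: white ceramic cup, rim 76 mm across, 85 mm tall; origin under its foot. Bystander.
- tin: closed aluminium tin, 72 mm across, 56 mm tall; origin under it. Bystander.
- rack: white plastic drying rack on a post with a grey height knob, 200 x 160 mm, 230 mm tall, fixed; origin under its foot. Bystander.
- pacifier_terracotta: pacifier with a shield in terracotta (red-brown; 40 mm across), lying on its button with the cream teat up, 42 mm tall; origin under it. It stands in the far half of one compartment of the tray; which one changes.
- pacifier_olive: pacifier with a shield in olive (dull green; 40 mm across), lying on its button with the cream teat up, 42 mm tall; origin under it. It stands in the far half of one compartment of the tray; which one changes.
- pacifier_sand: pacifier with a shield in sand (light tan; 40 mm across), lying on its button with the cream teat up, 42 mm tall; origin under it. It stands in the far half of one compartment of the tray; which one changes.
- pacifier_mocha: pacifier with a shield in mocha (very dark brown; 40 mm across), lying on its button with the cream teat up, 42 mm tall; origin under it. It stands in the far half of one compartment of the tray; which one changes.
- tray_c0 (a point): centre of the inner floor of compartment 0 of the wooden tray (compartments in a row along the tray's y, 78 mm apart, each 140 mm in x by 73 mm in y inside; floor 5 mm above the dresser, outer walls 20 mm and dividers 18 mm above the dresser, 5 mm thick). x points to the far side, y along the row. The tray is fixed.
- tray_c1 (a point): centre of the inner floor of compartment 1 of the wooden tray (compartments in a row along the tray's y, 78 mm apart, each 140 mm in x by 73 mm in y inside; floor 5 mm above the dresser, outer walls 20 mm and dividers 18 mm above the dresser, 5 mm thick). x points to the far side, y along the row. The tray is fixed.
- tray_c2 (a point): centre of the inner floor of compartment 2 of the wooden tray (compartments in a row along the tray's y, 78 mm apart, each 140 mm in x by 73 mm in y inside; floor 5 mm above the dresser, outer walls 20 mm and dividers 18 mm above the dresser, 5 mm thick). x points to the far side, y along the row. The tray is fixed.
- tray_c3 (a point): centre of the inner floor of compartment 3 of the wooden tray (compartments in a row along the tray's y, 78 mm apart, each 140 mm in x by 73 mm in y inside; floor 5 mm above the dresser, outer walls 20 mm and dividers 18 mm above the dresser, 5 mm thick). x points to the far side, y along the row. The tray is fixed.
Not all that is in view belongs to the job. What is shaped like the pacifier_terracotta but pink or turquoise is not meant.

How it is judged:
By the outcome, as a careful person would: the job done as asked, in the order asked, and still so for the second after the job is handed in, with the robot touching nothing.
It also fails if it takes over 69 s, if anything falls off the work surface, if the arm or the gripper's body presses on something with over 40 N, if the wrist force passes 120 N, or if a joint passes its speed limit or range.

## Working session

There is one attempt and no reset: what is moved stays moved. The work goes in short steps, Python scripts to look and compute and a shell command to move; the robot and the scene stay as the last step left them, time stands still between calls to the robot, and variables do not carry over. Pictures are saved under pics/ and viewed, at most 13 in all, crops included, and the job is handed in when it is done.

```bash
mkdir -p pics; ls
python3 - <<'E'
from station import sensors, imaging
import cv2,numpy as np
s=sensors.get_state(); print({k:np.round(v,3).tolist() for k,v in s.items()})
for n in("scene","side"):
    im=imaging.get_image(n); cv2.imwrite(f"pics/{n}0.png",im)
    m=imaging.camera_model(n); print(n,np.round(m["K"],1).tolist(),np.round(m["T"],4).tolist(),[k for k in m])
E
```

```text
pics
{'time': 0.0, 'joint_positions': [-1.24, 0.629, 0.038, 1.518, -0.027, 0.996, -0.02], 'dq': [-0.0, 0.0, -0.0, -0.002, -0.001, 0.0, 0.0], 'joint_efforts': [-0.0, -56.339, 1.226, -19.345, 0.011, 0.011, 0.0], 'tool_pos': [0.251, 0.599, 0.23], 'tool_rot': [-0.0, 0.197, 0.98, -0.001], 'contact_force': [-0.798, 0.424, -1.01], 'moment': [-0.058, -0.019, 0.007], 'grip_force': 0.0, 'finger_gap': 0.086}
scene [[491.9, 0.0, 319.9], [0.0, 491.9, 238.7], [0.0, 0.0, 1.0]] [[0.2815, -0.6687, 0.6882, 1.3993], [0.9595, 0.2028, -0.1955, -0.1412], [-0.0089, 0.7154, 0.6987, 0.9653], [0.0, 0.0, 0.0, 1.0]] ['K', 'T']
side [[612.0, 0.0, 314.8], [0.0, 612.0, 240.0], [0.0, 0.0, 1.0]] [[-0.9026, 0.3432, -0.2598, 0.2153], [-0.4301, -0.6957, 0.5753, 0.8565], [0.0166, 0.631, 0.7756, 1.1801], [0.0, 0.0, 0.0, 1.0]] ['K', 'T']
```

View pics/scene0.png

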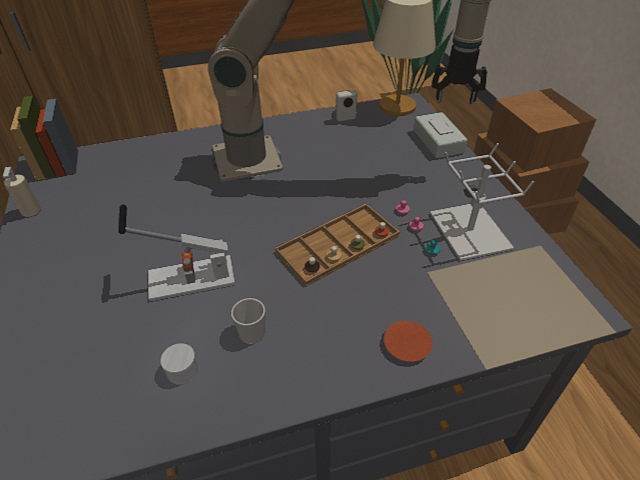

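View pics/side0.png

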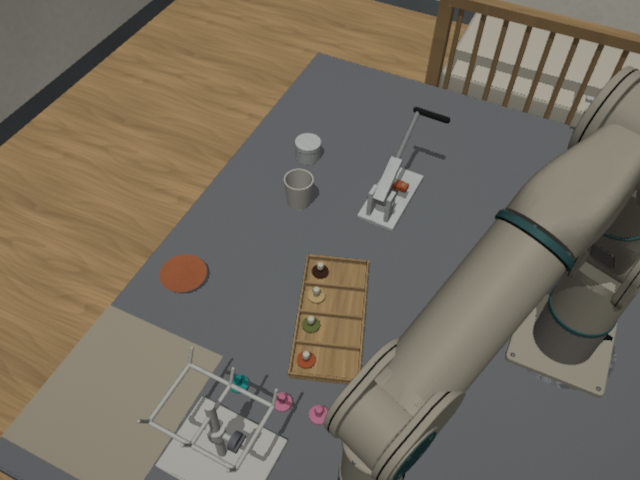

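Scene shows the press at about (190,270), with the handle at (122,220), the clip at (187,260), the cup at (249,320) and the tin at (179,364). The tray is at (338,243), with pacifiers at mocha (312,264), sand (334,254), olive (357,242) and terracotta (381,230). The rack is at (475,220). In the side view the handle is at (432,115), the clip at (401,185) and the tray at (332,318).

Candidates for the terracotta pacifier: (381,230) red-brown in the tray, (402,208) and (416,224) pink, (432,247) turquoise. The one in the tray fits. I'll confirm it in an enlarged crop.

Run:
```python
import cv2,numpy as np
a=cv2.imread("pics/scene0.png");b=cv2.imread("pics/side0.png")
def c(im,x,y,w,h,W,H): return cv2.resize(im[y:y+h,x:x+w],(W,H),interpolation=cv2.INTER_CUBIC)
o=np.zeros((600,800,3),np.uint8)
o[:300,:400]=c(a,105,200,135,101,400,300)   # x2.963
o[:300,400:]=c(b,345,95,180//4*3,101,400,300)
o[300:,:400]=c(a,270,190,160,120,400,300)   # x2.5
o[300:,400:]=c(b,250,250,187,140,400,300)
cv2.imwrite("pics/crop1.png",o)
for n,im in(("scene",a),("side",b)):
    hsv=cv2.cvtColor(im,cv2.COLOR_BGR2HSV)
    for nm,lo,hi in(("terr",(2,140,90),(14,255,255)),("black",(0,0,0),(180,255,28)),("white",(0,0,165),(180,40,255))):
        k,l,st,ce=cv2.connectedComponentsWithStats(cv2.inRange(hsv,lo,hi))
        print(n,nm,[(st[i].tolist(),ce[i].round(1).tolist()) for i in range(1,k) if st[i,4]>25 and 100<ce[i][0]<460 and ce[i][1]>90][:10])
```

```text
scene terr [([377, 227, 13, 8, 56], [384.4, 231.3]), ([182, 251, 10, 9, 45], [186.7, 255.1]), ([384, 321, 48, 41, 1517], [407.6, 340.7])]
scene black [([344, 98, 9, 9, 30], [348.0, 102.1]), ([119, 205, 7, 29, 128], [122.3, 219.4])]
scene white [([435, 113, 31, 27, 47], [451.6, 125.1]), ([430, 118, 25, 16, 163], [440.8, 125.6]), ([431, 204, 41, 24, 351], [458.5, 213.3]), ([435, 214, 17, 18, 132], [443.2, 220.6]), ([211, 254, 13, 4, 27], [216.7, 255.2]), ([227, 256, 5, 20, 45], [228.9, 264.1]), ([194, 259, 16, 12, 98], [200.5, 263.9]), ([149, 267, 18, 16, 172], [155.8, 274.9]), ([149, 283, 18, 15, 92], [154.9, 289.3])]
side terr [([394, 180, 14, 12, 84], [400.7, 185.9]), ([160, 255, 46, 37, 1321], [182.9, 272.8]), ([297, 352, 19, 17, 190], [305.6, 360.9])]
side black [([414, 108, 36, 15, 151], [432.3, 115.4])]
side white [([296, 134, 24, 16, 292], [307.5, 141.5]), ([374, 158, 27, 43, 416], [386.8, 179.1]), ([402, 171, 20, 16, 161], [411.9, 177.7]), ([359, 197, 51, 31, 416], [385.9, 213.0]), ([241, 390, 30, 15, 36], [256.3, 397.6])]
```

View pics/crop1.png

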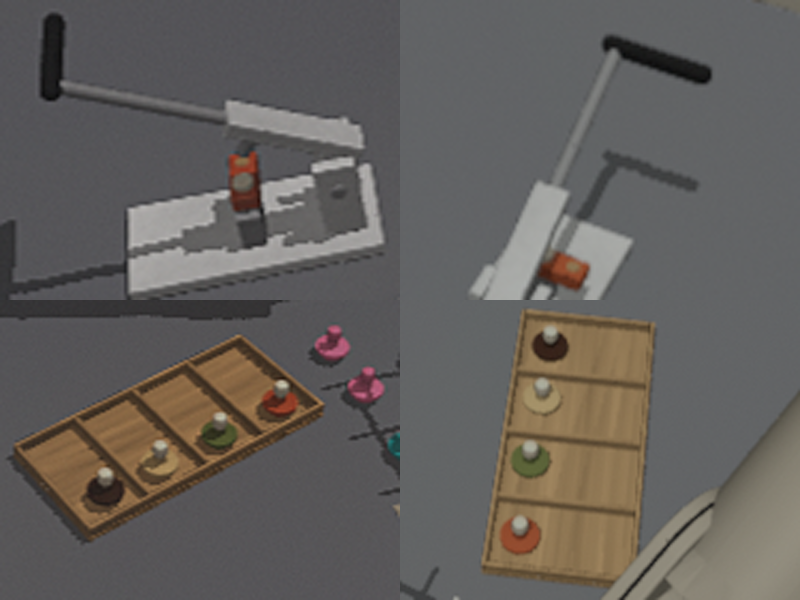

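The crop confirms it: the red-brown pacifier at scene (381,230), side (306,360) is in the end compartment of the tray. The press, handle ends, plate corners and tray corners are visible, so I'll triangulate them.

```bash
cat > h.py <<'E'
import numpy as np, cv2
from station import sensors, imaging
def ray(m,p):
    K,T=np.array(m["K"]),np.array(m["T"]); d=np.array([(p[0]-K[0,2])/K[0,0],-(p[1]-K[1,2])/K[1,1],-1.]); d=T[:3,:3]@d
    return T[:3,3],d/np.linalg.norm(d)
def onz(m,p,z):
    o,d=ray(m,p); return o+d*(z-o[2])/d[2]
def tri(*mp):
    A=np.zeros((3,3));b=np.zeros(3);R=[ray(*x) for x in mp]
    for o,d in R: P=np.eye(3)-np.outer(d,d);A+=P;b+=P@o
    X=np.linalg.solve(A,b); return X,[float(np.linalg.norm((np.eye(3)-np.outer(d,d))@(X-o)))*1e3 for o,d in R]
def proj(m,X):
    T=np.array(m["T"]);c=T[:3,:3].T@(np.array(X)-T[:3,3]); K=np.array(m["K"]); return np.array([K[0,0]*c[0]/-c[2]+K[0,2],K[1,1]*-c[1]/-c[2]+K[1,2]])
def toolR(s):
    from scipy.spatial.transform import Rotation as R
    w,x,y,z=s["tool_rot"]; return R.from_quat([x,y,z,w]).as_matrix()
E
python3 - <<'E'
from h import *
A,B=imaging.camera_model("scene"),imaging.camera_model("side")
sc=lambda u,v:(105+u/2.963-.3,200+v/2.97-.3); sd=lambda u,v:(345+(u-400)/2.963-.3,95+v/2.97-.3)
tc=lambda u,v:(270+u/2.5-.3,190+(v-300)/2.5-.3); td=lambda u,v:(250+(u-400)/2.139-.3,250+(v-300)/2.143-.3)
P=lambda n,x:print(n,np.round(x[0]*1e3,1),np.round(x[1],1))
P("far end",tri((A,sc(50,97)),(B,sd(608,42))));P("near end",tri((A,sc(53,17)),(B,sd(708,75))))
P("bar mid masks",tri((A,(122.3,219.4)),(B,(432.3,115.4))))
for n,p in(("nearleft?",(127,208)),("nr far",(373,165)),("c",(384,243)),("d",(128,290))): print(n,np.round(onz(A,sc(*p),.015)*1e3,1))
print("side c",np.round(onz(B,sd(633,240),.015)*1e3,1))
for n,p,q in(("t1",(15,450),(655,322)),("t2",(240,338),(634,582)),("t3",(322,405),(483,570)),("t4",(90,530),(523,312))):
    print(n,np.round(onz(A,tc(*p),.02)*1e3,1),np.round(onz(B,td(*q),.02)*1e3,1)); P(n,tri((A,tc(*p)),(B,td(*q))))
P("teat",tri((A,tc(281,388)),(B,td(520,523))))
P("dot",tri((A,sc(242,160)),(B,sd(576,262))))
P("cap",tri((A,sc(243,181)),(B,sd(547,270))))
print(np.round(imaging.camera_model("wrist")["T"],3).tolist(),np.round(imaging.camera_model("wrist")["K"],1).tolist())
E
```

```text
far end [ 499.6 -352.4  206.7] [2.9 2.9]
near end [ 409.8 -347.3  210.4] [1.2 1.2]
bar mid masks [ 452.9 -350.8  204.9] [2.4 2.4]
nearleft? [ 443.9 -338.3   15. ]
nr far [ 454.6 -122.3   15. ]
c [ 549.6 -127.8   15. ]
d [ 538.9 -341.2   15. ]
side c [ 439.7 -339.5   15. ]
t1 [474.2  -2.7  20. ] [461.8  -5.6  20. ]
t1 [464.9  -4.9  14.8] [4.4 4.4]
t2 [370.2 292.8  20. ] [360.7 294.5  20. ]
t2 [362.6 293.9  14.8] [2.2 2.2]
t3 [504.9 340.5  20. ] [497.2 346.9  20. ]
t3 [498.7 343.9  13.4] [0.1 0.1]
t4 [606.8  45.   20. ] [600.1  46.8  20. ]
t4 [602.1  45.   15.7] [1.3 1.3]
teat [483.6 296.7  39.7] [1.7 1.7]
dot [ 465.8 -232.8   68.7] [3.6 3.6]
cap [ 485.5 -231.1   57.2] [2.3 2.3]
[[0.385, -0.885, -0.264, 0.184], [0.923, 0.368, 0.112, 0.629], [-0.002, -0.286, 0.958, 0.373], [0.0, 0.0, 0.0, 1.0]] [[336.4, 0.0, 315.2], [0.0, 336.4, 243.4], [0.0, 0.0, 1.0]]
```

Run:
```python
from h import *
A,B=imaging.camera_model("scene"),imaging.camera_model("side")
for p in((431,209),(475,203),(512,244),(466,258)): print(np.round(onz(A,p,.01)*1e3))
for p in((190,349),(149,420),(275,404),(235,466)): print(np.round(onz(B,p,.23)*1e3))
for p in((249,335),(179,378)): print(np.round(onz(A,p,.0)*1e3))
s=sensors.get_state();R=toolR(s);print(R.round(3).tolist())
```

```text
[433. 475.  10.]
[446. 613.  10.]
[631. 623.  10.]
[642. 477.  10.]
[623. 469. 230.]
[612. 607. 230.]
[443. 494. 230.]
[451. 610. 230.]
[ 710. -121.    0.]
[ 777. -288.    0.]
[[-0.922, 0.386, -0.001], [0.386, 0.922, -0.002], [0.0, -0.002, -1.0]]
```

```bash
python3 -m crank '0 0 -1 -0.96; 0 0 -1 -0.96; 0 0 -1 -0.96; -0.4 -1 0 0; -0.4 -1 0 0; -0.4 -1 0 0; -0.4 -1 0 0; -0.4 -1 0 0; -0.4 -1 0 0; -0.4 -1 0 0; -0.4 -1 0 0; -0.4 -1 0 0; -0.4 -1 0 0; -0.4 -1 0 0; -0.57 -1 0 0; -0.57 -1 0 0; -0.57 -1 0 0; -0.57 -1 0 0; -0.57 -1 0 0; -0.57 -1 0 0'
```

```text
time: 2.6
tool_pos: [0.3903, 0.2506, 0.2914]
tool_rot: [0.0, 0.026, 1.0, 0.0]
contact_force: [-0.1, -0.8, 0.0]
finger_gap: 0.0854
grip_force: 0.0
```

```bash
python3 - <<'E'
from h import *
np.save("wm0.npy",imaging.camera_model("wrist"),allow_pickle=True); cv2.imwrite("pics/w0.png",imaging.get_image("wrist"))
E
python3 -m crank '-0.35 -1 0 0; -0.35 -1 0 0; -0.35 -1 0 0; -0.35 -1 0 0; -0.35 -1 0 0; -0.35 -1 0 0; -0.35 -1 0 0; -0.35 -1 0 0; -0.35 -1 0 0; -0.35 -1 0 0; -0.05 -1 0 0; -0.05 -1 0 0; -0.05 -1 0 0; -0.05 -1 0 0; -0.05 -1 0 0; -0.05 -1 0 0; 0.2 -1 0 0; 0.2 -1 0 0; 0.2 -1 0 0; 0.2 -1 0 0'
python3 - <<'E'
from h import *
np.save("wm1.npy",imaging.camera_model("wrist"),allow_pickle=True); im=imaging.get_image("wrist");cv2.imwrite("pics/w1.png",im)
E
```

```text
time: 5.15
tool_pos: [0.429, -0.1511, 0.2914]
tool_rot: [0.0, 0.025, 1.0, 0.0]
contact_force: [-0.6, 0.0, 0.5]
finger_gap: 0.0857
grip_force: 0.0
```

View pics/w1.png

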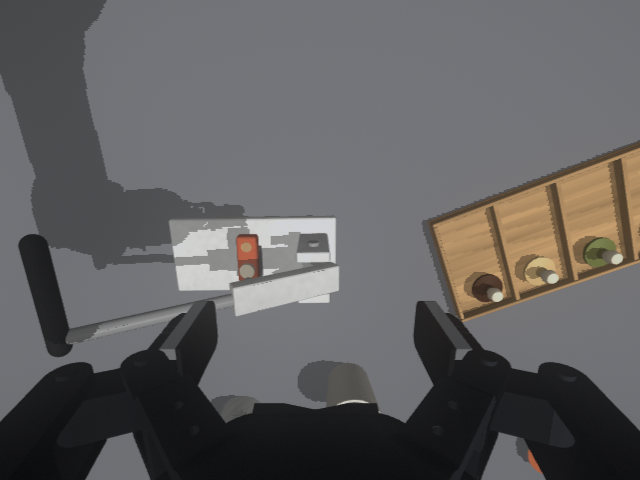

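Wrist view: the handle bar runs from (32,240) to (60,352). The clip's dot is at (247,247), the cap is at (247,271), and the jaw spans (233,300) to (338,275). I'll take a second wrist position for triangulation.

```bash
python3 -m crank '0 -1 0 0; 0 -1 0 0; 0 -1 0 0; 0 -1 0 0; 0 -1 0 0; 0 -1 0 0'
python3 - <<'E'
from h import *
np.save("wm2.npy",imaging.camera_model("wrist"),allow_pickle=True); im=imaging.get_image("wrist");cv2.imwrite("pics/w2.png",im)
E
```

```text
time: 5.95
tool_pos: [0.4234, -0.2704, 0.2913]
tool_rot: [0.0, 0.025, 1.0, 0.0]
contact_force: [-0.3, -0.3, 0.7]
finger_gap: 0.0854
grip_force: 0.0
```

View pics/w2.png

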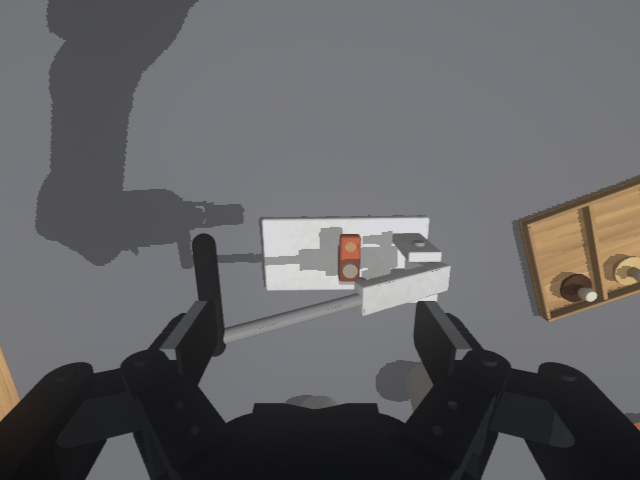

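Second view: handle (204,235) to (217,350), dot (350,247), cap (350,271), jaw corners near (355,283), (362,314), (449,265) and (448,285).

Run:
```python
from h import *
L=lambda i:np.load(f"wm{i}.npy",allow_pickle=True).item()
M=[L(1),L(2)];I=[cv2.imread(f"pics/w{i}.png") for i in(1,2)]
F=[]
for im,x0 in zip(I,(225,328)):
    sub=cv2.resize(im[225:290,x0:x0+45],None,fx=8,fy=8,interpolation=cv2.INTER_CUBIC)
    h=cv2.cvtColor(sub,cv2.COLOR_BGR2HSV); m=cv2.inRange(h,(0,120,60),(16,255,255))
    k,l,st,ce=cv2.connectedComponentsWithStats(m); i=1+np.argmax(st[1:,4]); c=(l==i).astype(np.uint8)
    cn,hi=cv2.findContours(c,cv2.RETR_CCOMP,cv2.CHAIN_APPROX_NONE)
    holes=[]
    for q,hh in zip(cn,hi[0]):
        if cv2.contourArea(q)>600: e=cv2.minAreaRect(q); holes.append((hh[3]>=0,cv2.contourArea(q)/64,np.round(np.array(e[0])/8+[x0-.44,225-.44],1).tolist(),np.round(np.array(e[1])/8,1).tolist(),round(e[2],1)))
    print(holes)
    F.append(sub)
cv2.imwrite("pics/cl.png",np.hstack(F))
P=lambda n,p,q:print(n,*[np.round(v*1e3 if j==0 else v,1) for j,v in enumerate(tri((M[0],p),(M[1],q)))])
P("dot",(247,247),(350,247));P("cap",(247,271),(350,271))
P("hnear",(33,241),(205,241));P("hfar",(59,348),(217,347))
P("jaw a",(231,284),(355,283));P("jaw b",(237,314),(362,314));P("jaw c",(338,264),(449,265));P("jaw d",(339,286),(449,286))
P("base nl",(169,219),(262,218));P("base nr",(335,216),(428,217));P("base fl",(178,291),(267,291))
G=imaging.get_image("scene"); 
sc=cv2.resize(G[170:300,60:260],(800,520),interpolation=cv2.INTER_CUBIC);cv2.imwrite("pics/s2.png",sc)
```

```text
[(np.False_, 535.390625, [246.9, 251.9], [31.9, 20.7], 88.8), (np.True_, 78.2734375, [245.8, 246.8], [10.2, 9.9], 54.5)]
[(np.False_, 588.546875, [349.5, 257.5], [19.8, 45.2], 1.3), (np.True_, 77.6796875, [350.2, 246.4], [9.6, 10.1], 45.0)]
dot [ 468.1 -230.3   61.6] [0.1 0.1]
cap [ 494.7 -231.6   69.6] [0.1 0.1]
hnear [ 412.  -344.6  209.7] [0.1 0.1]
hfar [ 494.9 -346.4  212.8] [0.3 0.3]
jaw a [ 482.  -233.1  134.7] [0.4 0.4]
jaw b [ 509.2 -228.   145.5] [0.1 0.1]
jaw c [ 482.8 -127.4   93.8] [0.6 0.6]
jaw d [ 506.4 -127.3   97.4] [0.1 0.1]
base nl [ 440.1 -337.6   11.3] [0.5 0.5]
base nr [ 448.1 -124.8   10.6] [0.7 0.7]
base fl [ 537.4 -338.7   20.2] [0.1 0.1]
```

View pics/s2.png

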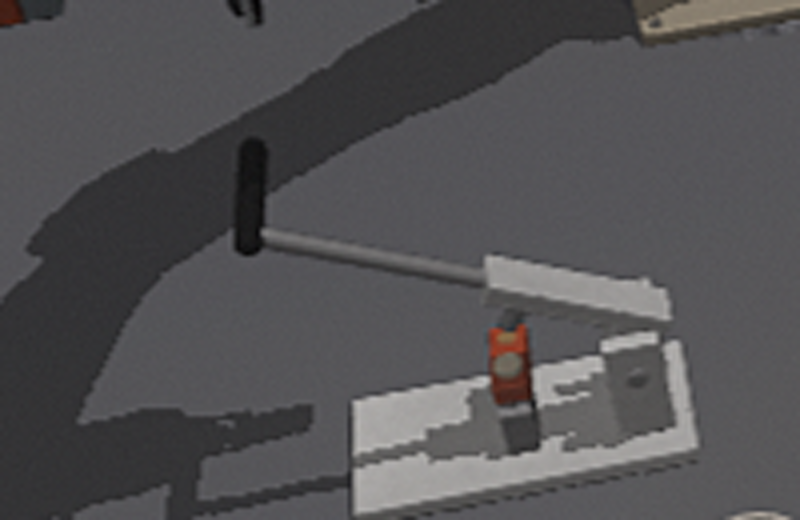

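The dot is at (468,-230), the cap at (495,-232), the press origin at about (496,-232) with yaw -0.05, and the handle grip point at about (440,-346.5,208). The tool yaw already matches. In the wrist view the gripper body tapers enough to clear the jaw when I pinch only the clip's front end. Now I'll go to the handle.

```bash
python3 -m crank '-0.26 -0.94 0 0; -0.26 -0.94 0 0; -0.26 -0.94 0 0; -0.26 -0.94 0 0; 0 0 1 0; 0 0 1 0; 0 0 1 0; 0 0 1 0; 0 0 1 0; 0 0 0 0'
python3 - <<'E'
from h import *
im=imaging.get_image("wrist");cv2.imwrite("pics/w3.png",im)
E
```

```text
time: 7.3
tool_pos: [0.4396, -0.3466, 0.1899]
tool_rot: [-0.001, 0.026, 1.0, 0.001]
contact_force: [-0.1, 0.2, 0.1]
finger_gap: 0.0853
grip_force: 0.0
```

View pics/w3.png

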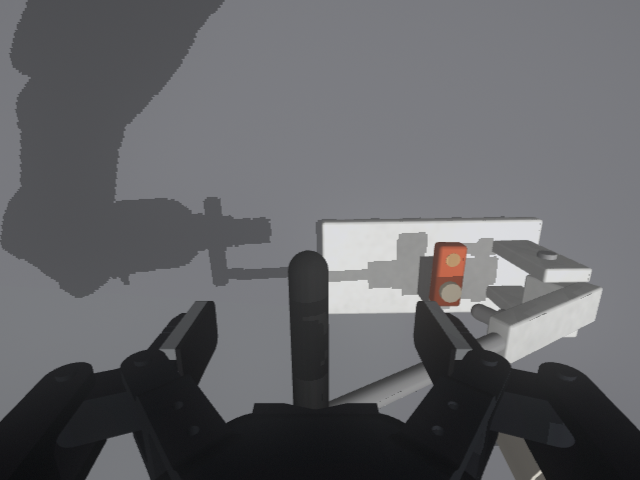

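The handle bar is at column 310, between the finger pads (mid 315). The pinch is centred, so I close.

```bash
python3 -m crank '0 0 0 0; 0 0 0 0; 0 0 0 0; 0 0 0 0; 0 0 0 0; 0 0 0 0' 0
python3 - <<'E'
import numpy as np
# lever path: world d per theta in tool units
r=240;y0=-117;z0=140
p0=np.arctan2(140,195)
for t in np.arange(0,.56,.05):
    print(round(t,2),np.round([78-r*np.cos(p0-t)+117, 68+r*np.sin(p0-t)-208],1))
E
```

```text
time: 8.1
tool_pos: [0.4403, -0.3492, 0.1921]
tool_rot: [0.001, 0.026, 1.0, -0.002]
contact_force: [-1.1, -5.1, 1.5]
finger_gap: 0.0143
grip_force: 58.4
0.0 [ 0. -0.]
0.05 [-6.7 -9.9]
0.1 [-13.  -20.2]
0.15 [-18.7 -30.7]
0.2 [-23.9 -41.6]
0.25 [-28.5 -52.6]
0.3 [-32.6 -63.9]
0.35 [-36.1 -75.4]
0.4 [-39.1 -87. ]
0.45 [-41.4 -98.8]
0.5 [ -43.2 -110.6]
0.55 [ -44.4 -122.6]
```

```bash
python3 -m crank '-0.25 0.2 0 0; -0.2 0.25 0 0; -0.16 0.26 0 0; -0.16 0.26 0 0; -0.14 0.26 0 0; -0.14 0.26 0 0; 0 0 0 0' - >/dev/null; python3 -c "
from station import sensors; print(sensors.get_state())"
```

```text
{'time': 8.975, 'joint_positions': array([ 0.42367741,  0.55892178,  0.25525273,  1.81874502, -0.13002042,
        0.77938416,  2.23013302]), 'dq': array([ 0.00538231, -0.00076998, -0.00269208, -0.00162812, -0.00688599,
        0.00249452,  0.00304513]), 'joint_efforts': array([-38.29127312, -48.20226789, -33.04984331, -17.64836669,
       -15.69434166,   2.0327273 ,  -0.19625623]), 'tool_pos': array([ 0.4409031 , -0.34803855,  0.19325016]), 'tool_rot': array([-0.01079808,  0.03719553,  0.99907482, -0.01869217]), 'contact_force': array([-41.62289971, -54.04602462,   3.2474286 ]), 'moment': array([-11.16578023,   8.24450839,   0.14834304]), 'grip_force': 61.87383592128754, 'finger_gap': 0.014104202613906363}
```

I put the values in the wrong columns (tx/ty instead of ty/tz). The lever is against its stop and nothing has been damaged. I'm undoing it now.

```bash
python3 -m crank '0.2625 -0.3725 0 0; 0.2625 -0.3725 0 0; 0.2625 -0.3725 0 0; 0.2625 -0.5 0 0; 0 0 0 0'
python3 - <<'E'
from h import *
cv2.imwrite("pics/w4.png",imaging.get_image("wrist"))
E
```

```text
time: 9.6
tool_pos: [0.4406, -0.3494, 0.1917]
tool_rot: [0.001, 0.026, 1.0, -0.0]
contact_force: [0.3, -0.3, 3.1]
finger_gap: 0.014
grip_force: 59.8
```

Recovered: same pose, grip intact, forces near zero. Now the correct pull, in (tx, ty, tz, twist) order.

```bash
python3 -m crank '0 -0.17 0.25 0; 0 -0.17 0.25 0; 0 -0.16 0.26 0; 0 -0.16 0.26 0; 0 -0.14 0.26 0; 0 -0.14 0.26 0; 0 -0.13 0.27 0; 0 -0.13 0.27 0'; python3 -m crank '0 -0.12 0.28 0; 0 -0.12 0.28 0; 0 0 0 0'
```

```text
time: 10.65
tool_pos: [0.4394, -0.3729, 0.1499]
tool_rot: [0.0, 0.025, 1.0, 0.0]
contact_force: [-1.3, -1.7, 7.6]
finger_gap: 0.0141
grip_force: 61.8
time: 11.02
tool_pos: [0.439, -0.3777, 0.1384]
tool_rot: [-0.0, 0.024, 1.0, 0.0]
contact_force: [-0.3, -1.4, 6.5]
finger_gap: 0.0141
grip_force: 62.5
```

```bash
f='^tool_pos|contact'; for i in 1; do python3 -m crank '0 -0.07 0.19 0; 0 -0.07 0.19 0; 0 -0.06 0.19 0' | grep -E "$f"; python3 -m crank '0 -0.05 0.15 0; 0 -0.05 0.15 0' | grep -E "$f"; python3 -m crank '0 -0.05 0.15 0; 0 -0.05 0.15 0'|grep -E "$f"; done
```

```text
tool_pos: [0.4389, -0.3816, 0.1276]
contact_force: [-0.3, -0.2, 8.7]
tool_pos: [0.439, -0.3835, 0.1213]
contact_force: [-0.3, -1.2, 7.0]
tool_pos: [0.4389, -0.3853, 0.1154]
contact_force: [-0.2, 0.7, 7.2]
```

```bash
f='^tool_pos|contact'; python3 -m crank '0 -0.04 0.15 0; 0 0 0 0' | grep -E "$f"; python3 -m crank '0 -0.04 0.15 0; 0 0 0 0' | grep -E "$f"; python3 -m crank '0 -0.04 0.15 0; 0 0 0 0'|grep -E "$f"
```

```text
tool_pos: [0.4389, -0.3861, 0.1124]
contact_force: [0.3, 0.0, 8.2]
tool_pos: [0.4388, -0.3868, 0.1098]
contact_force: [-0.4, 0.1, 11.7]
tool_pos: [0.4388, -0.3876, 0.1066]
contact_force: [-0.3, 1.0, 8.8]
```

```bash
f='^tool_pos|contact'; python3 -m crank '0 -0.03 0.12 0; 0 0 0 0' | grep -E "$f"; python3 -m crank '0 -0.03 0.12 0; 0 0 0 0' | grep -E "$f"; python3 -c "
from station import sensors;import numpy as np;s=sensors.get_state();print(s['contact_force'][2],s['tool_pos'])"
```

```text
tool_pos: [0.4387, -0.3881, 0.1042]
contact_force: [-0.4, 0.6, 9.9]
tool_pos: [0.4387, -0.3886, 0.1018]
contact_force: [-0.5, 1.2, 9.0]
9.008007399180435 [ 0.43869274 -0.38861723  0.10184303]
```

```bash
f='^tool_pos|contact'; python3 -m crank '0 -0.02 0.1 0; 0 0 0 0' | grep -E "$f"; python3 -m crank '0 -0.02 0.1 0; 0 0 0 0' | grep -E "$f"
python3 - <<'E'
from h import *
cv2.imwrite("pics/w5.png",imaging.get_image("wrist")[200:440,280:640])
E
```

```text
tool_pos: [0.4387, -0.3891, 0.0999]
contact_force: [-1.1, 0.9, 9.8]
tool_pos: [0.4387, -0.3895, 0.098]
contact_force: [-0.6, 1.1, 9.9]
```

```bash
f='^tool_pos|contact'; python3 -m crank '0 -0.02 0.1 0; 0 0 0 0' | grep -E "$f"; python3 -m crank '0 -0.02 0.1 0; 0 0 0 0' | grep -E "$f"
```

```text
tool_pos: [0.4387, -0.3898, 0.0964]
contact_force: [-1.2, 1.7, 12.6]
tool_pos: [0.4386, -0.3902, 0.0945]
contact_force: [-1.5, 1.6, 15.0]
```

```bash
f='^tool_pos|contact'; python3 -m crank '0 -0.01 0.06 0; 0 0 0 0' | grep -E "$f";python3 -m crank '0 0 0 0' | grep -E "$f"
python3 - <<'E'
from h import *
a=cv2.imread("pics/w5.png");b=imaging.get_image("wrist")[200:440,280:640]
cv2.imwrite("pics/w6.png",cv2.resize(b,(720,480)))
E
```

```text
tool_pos: [0.4387, -0.3904, 0.0935]
contact_force: [-1.3, 1.7, 16.0]
tool_pos: [0.4387, -0.3903, 0.0935]
contact_force: [-1.5, 3.2, 15.7]
```

View pics/w6.png

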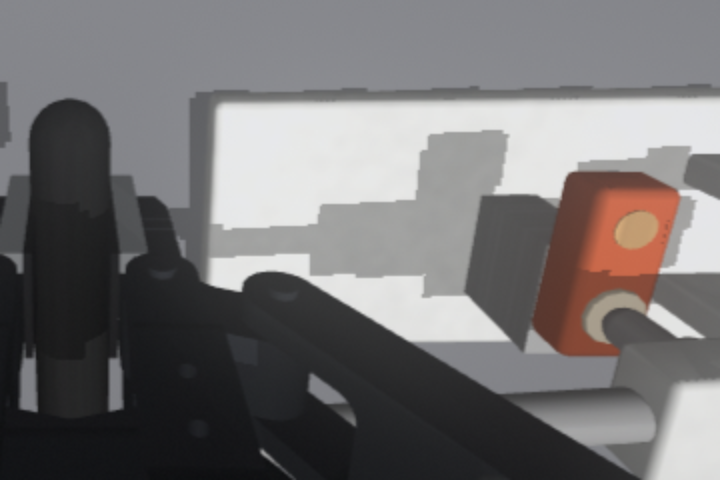

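The nose sits on the cap, which is now nearly flush at (613,312) in the crop. The handle force rose from about 7 N to a steady 16 N, which is roughly 26 N on the cap, so it is home. Now I ease the lever up slowly.

```bash
python3 -m crank '0 0.03 -0.15 0; 0 0.03 -0.15 0; 0 0.03 -0.15 0; 0 0.03 -0.15 0; 0 0.038 -0.145 0; 0 0.038 -0.145 0; 0 0.038 -0.145 0; 0 0.038 -0.145 0; 0 0.044 -0.144 0; 0 0.044 -0.144 0; 0 0.044 -0.144 0; 0 0.044 -0.144 0; 0 0.051 -0.141 0; 0 0.051 -0.141 0; 0 0.051 -0.141 0; 0 0.051 -0.141 0; 0 0.058 -0.138 0; 0 0.058 -0.138 0; 0 0.058 -0.138 0; 0 0.058 -0.138 0'
```

```text
time: 17.12
tool_pos: [0.4391, -0.3725, 0.1496]
tool_rot: [-0.0, 0.025, 1.0, 0.001]
contact_force: [3.8, 4.0, 0.1]
finger_gap: 0.014
grip_force: 63.9
```

```bash
python3 -m crank '0 0.065 -0.136 0; 0 0.065 -0.136 0; 0 0.065 -0.136 0; 0 0.065 -0.136 0; 0 0.071 -0.131 0; 0 0.071 -0.131 0; 0 0.071 -0.131 0; 0 0.071 -0.131 0; 0 0.079 -0.129 0; 0 0.079 -0.129 0; 0 0.079 -0.129 0; 0 0.079 -0.129 0; 0 0.08 -0.12 0; 0 0.08 -0.12 0; 0 0.06 -0.1 0; 0 0 0 0'
```

```text
time: 19.12
tool_pos: [0.4399, -0.3511, 0.1878]
tool_rot: [-0.0, 0.025, 1.0, 0.001]
contact_force: [3.8, 3.4, -1.6]
finger_gap: 0.0143
grip_force: 61.8
```

```bash
f='^tool_pos|contact'; python3 -m crank '0 0.06 -0.1 0; 0 0.06 -0.1 0; 0 0 0 0' | grep -E "$f"; python3 -m crank '0 0.04 -0.06 0; 0 0 0 0'| grep -E "$f"
```

```text
tool_pos: [0.4399, -0.3492, 0.1907]
contact_force: [5.5, 1.1, -9.9]
tool_pos: [0.4399, -0.3488, 0.1915]
contact_force: [5.1, -1.5, -11.9]
```

The lever is home: z matches the start and it is pressing on its stop. I'll release and raise, then swing to the robot side of the clip.

```bash
python3 -m crank '0 -0.02 0.05 0; 0 0 0 0; 0 0 0 0; 0 0 0 0; 0 0 -1 0; 0 0 -1 0; 0 0 -1 0; 0 0 -1 0; 0.425 0.98 0 0; 0.425 0.98 0 0; 0.425 0.98 0 0; 0.425 0.98 0 0; 0.425 0.98 0 0; 0.425 0.98 0 0; 0 0 1 0; 0 0 1 0; 0 0 1 0; 0 0 1 0; 0 0 1 0; 0 0 1 0' 50;  python3 - <<'E'
from h import *
m=imaging.camera_model("wrist");np.save("wm7.npy",m,allow_pickle=True);im=imaging.get_image("wrist");cv2.imwrite("pics/w7.png",im)
for X in((.468,-.2303,.066),(.4947,-.2316,.068),(.456,-.2297,.066)): print(proj(m,X).round(1))
E
```

```text
time: 22.25
tool_pos: [0.3953, -0.2294, 0.1518]
tool_rot: [0.0, 0.026, 1.0, -0.0]
contact_force: [0.3, -0.3, -0.2]
finger_gap: 0.0503
grip_force: 0.0
[316.4 339. ]
[316.4 370. ]
[316.4 325.2]
```

View pics/w7.png

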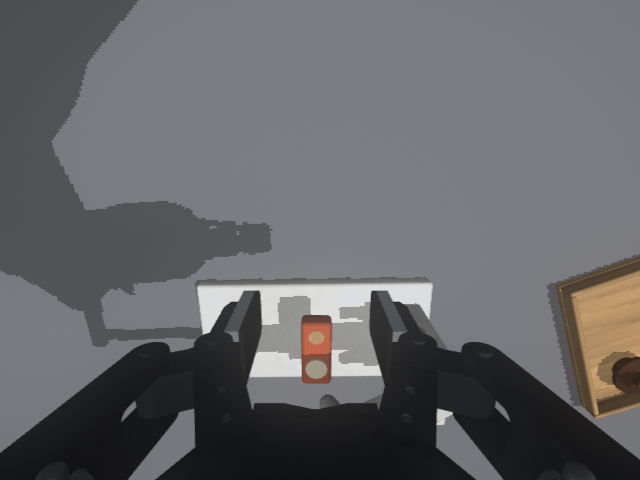

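The clip is centred between the fingers, with the dot at (316,338) as predicted. I'll descend short of the clip, then advance under force watch.

```bash
f='^tool_pos|contact'; python3 -m crank '0 0 0.96 0; 0 0 0.96 0; 0 0 0.96 0; 0 0 0.96 0; 0 0 0.93 0; -0.6 0.03 0 0; -0.6 0.03 0 0; -0.6 0.02 0 0; 0 0 0 0' | grep -E "$f"; python3 -m crank '-0.25 0 0 0; -0.25 0 0 0; 0 0 0 0' | grep -E "$f"
```

```text
tool_pos: [0.4332, -0.2295, 0.0574]
contact_force: [0.3, 0.5, -0.6]
tool_pos: [0.4416, -0.2301, 0.0568]
contact_force: [0.3, 0.4, -0.2]
```

```bash
f='^tool_pos|contact'; python3 -m crank '-0.25 0 0 0; 0 0 0 0' | grep -E "$f"; python3 -m crank '-0.25 0 0 0; 0 0 0 0' | grep -E "$f";  python3 -m crank '-0.15 0 0 0; 0 0 0 0' | grep -E "$f"; python3 -m crank '-0.08 0 0 0; 0 0 0 0' | grep -E "$f"
```

```text
tool_pos: [0.4466, -0.2303, 0.0568]
contact_force: [-0.9, 0.0, 0.2]
tool_pos: [0.4517, -0.2305, 0.0568]
contact_force: [0.1, -0.2, -0.5]
tool_pos: [0.4545, -0.2306, 0.0568]
contact_force: [-0.6, 0.2, -0.1]
tool_pos: [0.4558, -0.2307, 0.0568]
contact_force: [-0.3, -0.6, 0.7]
```

```bash
f='^tool_pos|contact|gap|grip|time'; python3 -m crank '-0.12 0 0 0; 0 0 0 0' | grep -E "$f"; python3 -m crank '0 0 0 0; 0 0 0 0; 0 0 0 0; 0 0 0 0' 0 | grep -E "$f"
python3 - <<'E'
from h import *
cv2.imwrite("pics/w8.png",imaging.get_image("wrist"))
# tray in wrist view w0
m=np.load("wm0.npy",allow_pickle=True).item();im=cv2.imread("pics/w0.png");cv2.imwrite("pics/w0c.png",im[150:480,200:640])
h=cv2.cvtColor(im,cv2.COLOR_BGR2HSV)
for nm,lo,hi in(("terr",(0,130,60),(14,255,255)),("olive",(30,80,30),(50,255,200))):
    k,l,st,ce=cv2.connectedComponentsWithStats(cv2.inRange(h,lo,hi)); print(nm,[(st[i].tolist(),ce[i].round(1).tolist(),(onz(m,ce[i],.015)*1e3).round(1).tolist()) for i in range(1,k) if st[i,4]>60])
E
```

```text
time: 25.05
tool_pos: [0.4585, -0.2309, 0.0568]
contact_force: [0.3, -0.1, -0.1]
finger_gap: 0.0504
grip_force: 0.0
time: 25.55
tool_pos: [0.458, -0.2308, 0.0569]
contact_force: [-0.9, 0.6, 3.0]
finger_gap: 0.022
grip_force: 59.1
terr [([339, 257, 31, 29, 526], [353.4, 269.2], [481.0, 298.9, 15.0])]
olive [([280, 281, 28, 26, 384], [294.6, 291.0], [508.6, 218.5, 15.0])]
```

View pics/w0c.png

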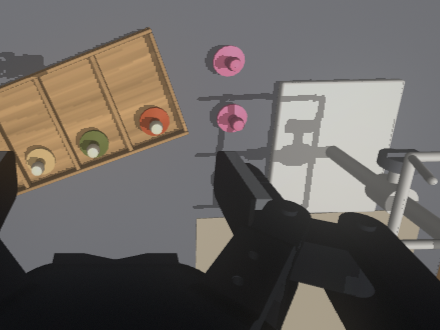

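Gripped, with a gap of 22 mm. In this crop, offset (200,150), the terracotta compartment has its end-wall corners at (151,29) and (187,131) and its divider from (93,55) to (130,151). The pacifier is at (154,120).

```bash
f='^tool_pos|contact|gap|grip|time'; python3 -m crank '0 0 -0.12 0; 0.2 0 -0.05 0; 0.3 0 0 0; 0.5 0 0 0; 0.8 0 0 0; 0.8 0 0 0; 0.8 0 0 0' | grep -E "$f"
python3 - <<'E'
from h import *
m=np.load("wm0.npy",allow_pickle=True).item()
p=lambda u,v,z:onz(m,(200+u,150+v),z)*1e3
e1,e2,d1,d2=p(151,29,.02),p(187,131,.02),p(93,55,.018),p(130,151,.018)
print(np.round([e1,e2,d1,d2],1))
yaw=np.degrees(np.arctan2(*(e2-e1)[1::-1]));print("yaw",yaw,np.linalg.norm(e2-e1))
A,B=imaging.camera_model("scene"),imaging.camera_model("side")
tc=lambda u,v:(270+u/2.5-.3,190+(v-300)/2.5-.3); td=lambda u,v:(250+(u-400)/2.139-.3,250+(v-300)/2.143-.3)
t=[tri((A,tc(*a)),(B,td(*b)),(m,c) )[0]*1e3 if c else tri((A,tc(*a)),(B,td(*b)))[0]*1e3 for a,b,c in(((240,338),(634,582),(351,179)),((322,405),(483,570),(387,281)))]
print(np.round(t,1))
pc=np.array([481,298.9]);print(tri((A,tc(281,388)),(B,td(520,523)),(m,(356.5,277.5))))
for q in((154,118),):print(p(*q,.012))
E
```

```text
time: 26.48
tool_pos: [0.3889, -0.2273, 0.0602]
contact_force: [-0.5, -0.4, -0.9]
finger_gap: 0.0218
grip_force: 58.7
[[361.8 297.4  20. ]
 [498.  342.6  20. ]
 [390.5 224.7  18. ]
 [524.5 265.9  18. ]]
yaw 18.36653718491939 143.52974615897395
[[362.4 295.4  15.4]
 [499.5 343.8  14.2]]
(array([0.48308309, 0.29796662, 0.03983766]), [1.48619412687353, 2.50217506941304, 2.063932119040208])
[480.4946802  299.96769954  12.        ]
```

Clip extracted. The compartment centre is about (444,281), tray yaw about 19°, and the pacifier is at tray x = +42. I'll place the clip centre at tray x of about -22, which puts the tool at (399,266) with a twist of -3.18 units.

```bash
python3 -m crank '-0.1 0.5 -1 0; -0.1 0.5 -1 0; -0.1 0.5 -1 0; -0.1 0.5 -1 0; -0.1 1 0 0; -0.1 1 0 0; -0.1 1 0 0; -0.1 1 0 0; -0.1 1 0 0; -0.1 1 0 0; -0.1 1 0 0; -0.1 1 0 0; -0.1 1 0 0; -0.1 1 0 0; 0.05 1 0 0; 0.05 1 0 0; 0.05 1 0 0; 0.05 1 0 0; 0.05 1 0 0; 0.05 1 0 0'; python3 -m crank '0.28 0.95 0 0; 0.28 0.95 0 0; 0.28 0.95 0 0; 0.28 0.95 0 0; 0.28 0.95 0 0; 0.28 0.95 0 0; 0.28 0.95 0 0; 0 0 0 -0.8; 0 0 0 -0.8; 0 0 0 -0.8; 0 0 0 -0.78; 0 0 0 0'
python3 - <<'E'
from h import *
m=imaging.camera_model("wrist");np.save("wm9.npy",m,allow_pickle=True);cv2.imwrite("pics/w9.png",imaging.get_image("wrist"))
s=sensors.get_state();R=toolR(s);p=s["tool_pos"]*1
print(p,np.degrees(np.arctan2(R[1,1],R[0,1])))
d=(np.array([.3989,.2658,p[2]])-p);print("tool move units",(R.T@d/.02).round(3))
C=np.array([444.3,281.4]);X=np.array([.946,.324]);Y=np.array([-.324,.946])
for a,b in((-70,-36.5),(-70,36.5),(70,36.5),(70,-36.5)): print(proj(m,[*(C+a*X+b*Y)/1e3,.019]).round())
E
```

```text
time: 28.98
tool_pos: [0.43, 0.1312, 0.1401]
tool_rot: [-0.0, 0.026, 1.0, -0.0]
contact_force: [0.9, -0.6, -0.4]
finger_gap: 0.022
grip_force: 58.8
time: 30.48
tool_pos: [0.3979, 0.2652, 0.1401]
tool_rot: [-0.0, -0.164, 0.986, 0.0]
contact_force: [1.0, -0.0, -0.7]
finger_gap: 0.0213
grip_force: 58.8
[0.39800219 0.26532171 0.14014221] 108.79940502839897
tool move units [-0.05   0.008 -0.   ]
[268. 210.]
[359. 211.]
[353. 362.]
[274. 362.]
```

View pics/w9.png

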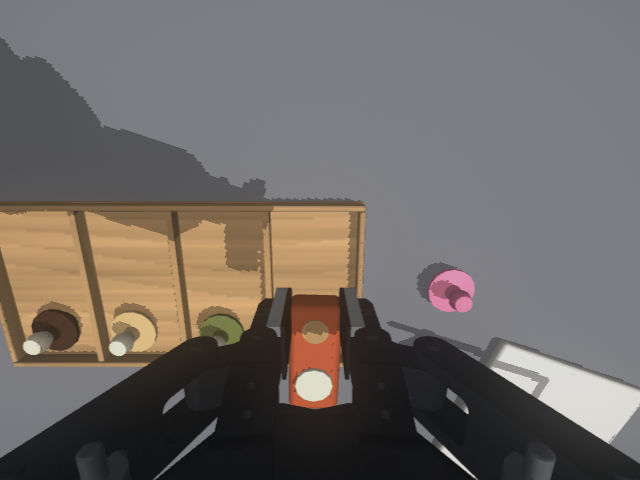

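The clip is held flat, cap up, centred over the compartment (columns 270–358, clip at 315). Lowering.

```bash
f='^tool_pos|contact'; python3 -m crank '-0.05 0 1 0; 0 0 1 0; 0 0 1 0; 0 0 1 0; 0 0 1 0; 0 0 0.6 0; 0 0 0.4 0; 0 0 0.2 0; 0 0 0 0' | grep -E "$f"; python3 -m crank '0 0 0.08 0; 0 0 0 0' | grep -E "$f"; python3 -m crank '0 0 0.05 0; 0 0 0 0' | grep -E "$f"
```

```text
tool_pos: [0.3993, 0.2662, 0.0163]
contact_force: [0.4, -0.1, -0.9]
tool_pos: [0.3994, 0.2663, 0.0149]
contact_force: [-1.2, -0.0, -0.4]
tool_pos: [0.3992, 0.2663, 0.0136]
contact_force: [0.1, -0.3, -0.6]
```

```bash
f='^tool_pos|contact'; python3 -m crank '0 0 0.05 0; 0 0 0 0' | grep -E "$f"; python3 -m crank '0 0 0.04 0; 0 0 0 0' | grep -E "$f"; python3 -m crank '0 0 0.03 0; 0 0 0 0' | grep -E "$f"
```

```text
tool_pos: [0.3992, 0.2662, 0.0125]
contact_force: [-0.3, -0.3, -0.2]
tool_pos: [0.3993, 0.2662, 0.0121]
contact_force: [-0.7, -1.0, 4.5]
tool_pos: [0.3993, 0.2662, 0.012]
contact_force: [-0.9, -1.1, 11.9]
```

Contact at z = 12.0 mm, as expected. Release and lift.

```bash
python3 -m crank '0 0 -0.03 0; 0 0 0 0; 0 0 0 0; 0 0 0 0; 0 0 -0.3 0; 0 0 -0.6 0; 0 0 -1 0; 0 0 -1 0; 0 0 -1 0; 0 0 -1 0; 0.5 0 -1 0; 1 0 -1 0; 1 0 -0.5 0; 0.5 0 0 0; 0 0 0 0' 38
python3 - <<'E'
from h import *
w=imaging.get_image("wrist");s=imaging.get_image("side");c=imaging.get_image("scene")
o=np.zeros((600,800,3),np.uint8)
o[:300,:400]=cv2.resize(w[150:420,140:500],(400,300));o[:300,400:]=cv2.resize(s[250:390,250:437],(400,300))
o[300:,:400]=cv2.resize(c[190:310,270:430],(400,300),interpolation=2);o[300:,400:]=cv2.resize(c[190:340,80:280],(400,300),interpolation=2)
cv2.imwrite("pics/fin.png",o)
E
```

```text
time: 34.78
tool_pos: [0.3421, 0.2467, 0.16]
tool_rot: [-0.0, -0.165, 0.986, 0.0]
contact_force: [-0.1, 0.4, 0.4]
finger_gap: 0.038
grip_force: 0.0
```

View pics/fin.png

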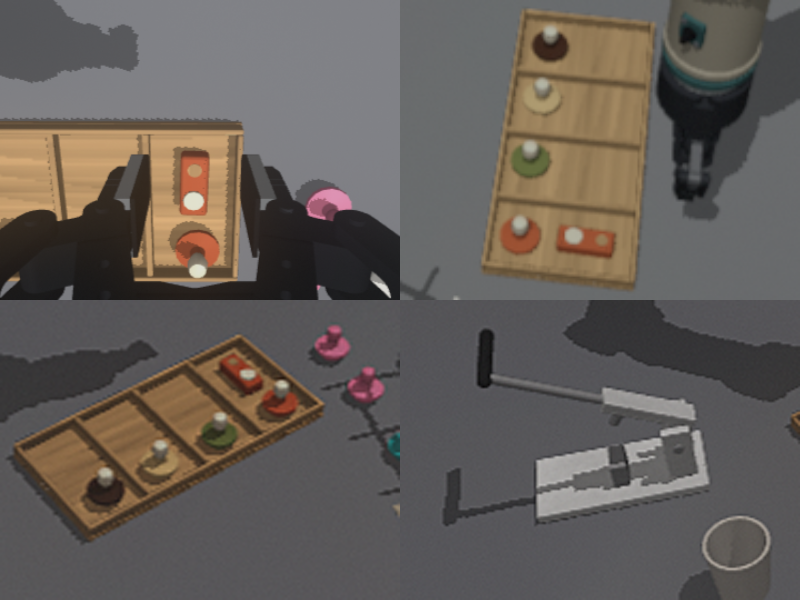

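The final views show the clip lying flat, cap up, in the terracotta compartment, clear of the pacifier. The lever is fully raised, the bystanders haven't moved, and the gripper is clear of everything. Handing in.

```bash
python3 -c "
from station import ticket; print(ticket.close_job())"
```

```text
the job is handed in; nothing more can be done
None
```

The cap is pressed home at about 26 N (estimated), the lever was eased fully back up, and the clip lies flat, cap up, in the terracotta pacifier's compartment; the job is handed in at about 35 s. One mistyped move pulled sideways on the gripped handle with about 68 N (wrist limit 120 N) against its stop; I undid it at once with no visible effect.

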